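Clear a tube offcut from a saw's outfeed bed down the chute

ROBOT

A 6-joint arm with a two-finger parallel gripper is mounted at the origin on the work surface. World frame = base frame: x ahead of the robot, y to its left, z up, the work surface at z = 0. Lengths are in m, angles in degrees, forces in N, time in s.
With the tool pointing down it reaches from about 0.4 to 0.825 m from the base axis. Payload 7 kg.
Tool frame: the origin (TCP) lies midway between the tips of the shut fingers; the grasp point (between the pads) lies 19 mm behind it (ctrl.hold_point_z is the distance from the TCP to the grasp point, in m); z points along the fingers, y is the line along which they close (so a half turn about z gives the same grasp; the last joint's range is limited). The gripper opens to 88 mm and grips with 3 to 60 N. Pads are 19 mm wide; open, the fingers measure 130 mm over their backs; the gripper's body (78 mm by 193 mm) begins 47 mm behind the grasp point.
Start: joints at [83.314, 20.546, 0.682, 0, -70.136, -16.507], TCP at [0.266, 0.62, 0.227] pointing down, gripper open.
Joint ranges: [-176.03, 176.03], [-82.01, 121.73], [-58.28, 71.71], [-173.87, 95.51], [-174.79, -0.11], [-173.66, 173.66]. Speed limits (degrees/s): [136.94, 136.94, 172.46, 180, 180, 180].

INTERFACE

Orientations are given as [roll, pitch, yaw] about the fixed x, y, z axes, in that order (R = Rz(yaw) Ry(pitch) Rx(roll)).
In Python, from plant import ctrl gives the robot as it stands.
- The arm moves only by the tool apply_moves, never from a script. Its argument "deltas" is a list of rows, each an object with "fingers": the finger opening in mm, from 0 to 87.6; "delta_pos": the shift along the tool's x, y, z in mm, a list of three; "angular": the turn, a rotation vector about the tool's x, y, z in degrees, a list of three. A call has 1 to 10 rows; each row is the pose to reach, as a shift and turn from the pose commanded when the call began, along the tool's axes at that moment; what a row does not reach only later rows make up. A row lasts 1/10 s, in which the tool goes at most 50 mm and 8.59 degrees, less where a joint would pass 70% of its speed; a pose out of reach is approached as far as the arm can. A call with a gripper value outside its range is refused whole. The fingers move at their own pace and stop on an object; the grip force is fixed at half the most. Time passes only in rows, so rows that repeat a pose let the fingers close. It gives the time, the measured TCP pose, the force, the opening and the grip force at its end, in the units of the state.
- ctrl.get_obs(): the state, without advancing time (a new reading comes with each control period).
- ctrl.snapshot(name): name is "scene" or "top" or "wrist"; returns the picture (480x640x3 uint8, red, green, blue); there is no depth.
- ctrl.camera_params(name): a dict with "fx", "fy", "cx", "cy" (pixels), "cam_to_world" (4x4, takes a point from camera to world coordinates); the wrist camera has in their place "mount" (4x4, takes a point from camera to tool coordinates, whose origin is the TCP and whose axes are the flange's). Camera axes: x right, y up, looking along -z (the intrinsics and any distortion apply to the point x, -y, -z); pixel columns grow to the right and rows downward; lengths in m; the calibration is good to about 2 mm. A picture is of the moment at which its call begins: read the wrist's pose just before it. camera_params takes no time and is no camera call.
- ctrl.close_job(): hands the job in; it is judged then, once.
The state is a dict: "clock": time; "joint_pos": joint angles; "qvel": joint speeds; "tau": joint torques, N m; "tool_pos": TCP position; "orientation": TCP orientation; "force": force on the tool from outside, world axes, zero at the start; "moment": the same for the moment, N m; "opening": finger opening in m; "gripper_force": force on a finger pad.
Only numpy, scipy, OpenCV 4.12 (cv2) and the standard library are available. Lean on these libraries where they do the work, as an engineer would, in place of code of your own. Each camera call takes 0.05 s, during which the arm holds its last target. There are 200 camera calls.

TASK

Clear the short offcut of square tube from the saw's outfeed bed: ease it across until it lies square along the side guide, then push it along the guide, through the throat and off the end of the bed, so that it drops down the chute into the tray. Slide it, never lift it, and keep a light hand: the guide is only pinched by two screws, so never push with more than the weight of about two kilograms. Leave the longer finished tube and the other things where they are.

Things in the scene. Friction and masses are not known exactly. Their poses are not given: they have to be found in the camera images.
- outfeed: Fixed steel outfeed bed beside a small chop saw. Origin on the table under the middle of the drop edge; z up, y the way of travel (saw to chute), x across the bed towards the side guide. The flat top is 140 mm above the table, from x = -130 to 100 mm and y = -300 to 0 mm. y = 0 is the drop edge; the saw stands beyond y = -315 mm. The coordinates below are in this frame.
- guide_near (a point): Point on the bed top at x = 18, y = -150 mm, where the face of the side guide stands at its nearest setting. The guide is an aluminium rail along y from -275 to 46 mm, 8 mm thick, its top 27 mm above the bed. Its face, parallel to y, stands anywhere from 0 to 40 mm farther along x: the setting is not reported, find it by feel. It slips sideways at about 23 N.
- throat_near (a point): Point on the bed top at x = 2, y = -22 mm, the middle of the throat's entry at the guide's nearest setting; it moves with the guide: an upright cheek plate from y = -22 to 46 mm, 5 mm thick and 44 mm high, faces the guide at 32 mm; a strap joins them 42 mm above the bed from y = 13 to 35 mm. A tube lying along the guide has 2 mm to spare; a skewed or unguided one catches on the plate's end.
- chute_top (a point): Middle of the top of the 45 degree sheet-metal chute, just under the drop edge (x = 23, y = 5 mm, 8 mm below the bed top). Inside it is 92 mm wide and leads into the tray. The offcut tips and slides down by itself once its middle has passed the drop edge.
- offcut: The part to clear: the short piece of square steel tube on the bed, 30 x 30 mm and 100 mm long, 0.13 to 0.27 kg, nearer to the side guide than the longer piece, a little askew and 5 to 80 mm clear of the guide. Its origin is its centre (15 mm above the bed while it lies there), its y runs along its length. Sliding it on the bed takes 0.5 to 2 N.
- tray_floor (a point): Centre of the inner floor of the shallow dark steel tray at the foot of the chute, 3 mm above the table; same axes as the outfeed bed. The inside is 164 mm along x and 224 mm along y; side and far walls 60 mm high, the wall under the chute 26 mm. Two short tube stubs lie in its far part.
- finished: A finished piece of the same square tube, 30 x 30 mm and 150 mm long, lying along y on the border of the bed nearest the robot (about 113 mm from the bed's middle line); leave it alone. Origin at its centre, its y along its length.
- tape: Tape measure, 70 x 34 x 66 mm, standing on the table between robot and bed; leave alone. Origin at the middle of its underside.
- oil: White cutting-oil bottle, 60 mm across and 165 mm tall, on the table on the robot's side of the chute; leave alone. Origin at the middle of its underside.
- wrench: Steel wrench, 170 mm long, lying on the table between robot and bed; leave alone. Origin under its middle.
- square: Try square with dark wooden stock (20 x 120 x 18 mm) and a steel blade reaching 180 mm out, lying flat on the table to the robot's left; leave alone. Origin under the middle of its stock.

How it is judged:
By the outcome, as a careful person would: the job done as asked, in the order asked, and still so for the second after the job is handed in, with the robot touching nothing.
It also fails if it takes over 64 s, if anything falls off the work surface, if the arm or the gripper's body presses on something with over 40 N, if the wrist force passes 120 N, or if a joint passes its speed limit or range.

## Working session

There is one attempt and no reset: what is moved stays moved. The work goes in short steps, Python scripts to look and compute and a tool call to move; the robot and the scene stay as the last step left them, time stands still between calls to the robot, and variables do not carry over. Pictures are saved under pics/ and viewed, at most 10 in all, crops included, and the job is handed in when it is done.

Besides the shell and the picture viewer there is one more tool, called as name(argument=value, ...), one argument or row to a line, values as JSON. apply_moves: Moves the arm, as the interface text tells. Its arguments: {"type":"object","properties":{"deltas":{"type":"array"}},"required":["deltas"]}

```bash
mkdir -p pics; ls; python3 - <<'E'
from plant import ctrl
import cv2,numpy as np
np.set_printoptions(precision=4,suppress=True)
o=ctrl.get_obs()
print({k:o[k] for k in('clock','tool_pos','orientation','force','opening')})
for n in('scene','top'):
    im=ctrl.snapshot(n); cv2.imwrite(f'pics/{n}0.png',im[:,:,::-1])
    print(n,ctrl.camera_params(n))
print(ctrl.camera_params('wrist'))
E
```

```text
pics
{'clock': 0.0, 'tool_pos': array([0.2657, 0.62  , 0.2256]), 'orientation': array([179.9037,  -0.0085, -23.2015]), 'force': array([-0.8612, -1.0658,  0.8513]), 'opening': 0.08762827828734328}
scene {'fx': 492.345923679209, 'fy': 492.345923679209, 'cx': 326.44090267921507, 'cy': 233.62284126458277, 'cam_to_world': array([[-0.5097, -0.7025,  0.4967,  0.9699],
       [ 0.8603, -0.4199,  0.289 ,  0.5186],
       [ 0.0055,  0.5746,  0.8184,  0.9091],
       [ 0.    ,  0.    ,  0.    ,  1.    ]])}
top {'fx': 434.16053737606495, 'fy': 434.16053737606495, 'cx': 319.0886077757674, 'cy': 244.41412004390983, 'cam_to_world': array([[-0.0019,  0.9991, -0.0413,  0.4466],
       [-0.9998, -0.0009,  0.0219,  0.2433],
       [ 0.0218,  0.0414,  0.9989,  0.8953],
       [ 0.    ,  0.    ,  0.    ,  1.    ]])}
{'fx': 337.82785756473345, 'fy': 337.82785756473345, 'cx': 321.5774982646923, 'cy': 232.83248708246575, 'mount': array([[-0.0013,  0.9665,  0.2566,  0.0684],
       [ 1.    ,  0.0014, -0.0002,  0.0007],
       [-0.0005,  0.2566, -0.9665, -0.1573],
       [ 0.    ,  0.    ,  0.    ,  1.    ]])}
```

View pics/top0.png

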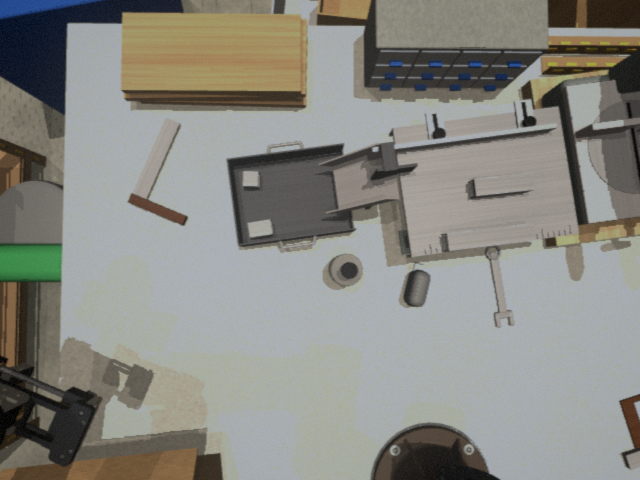

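View pics/scene0.png

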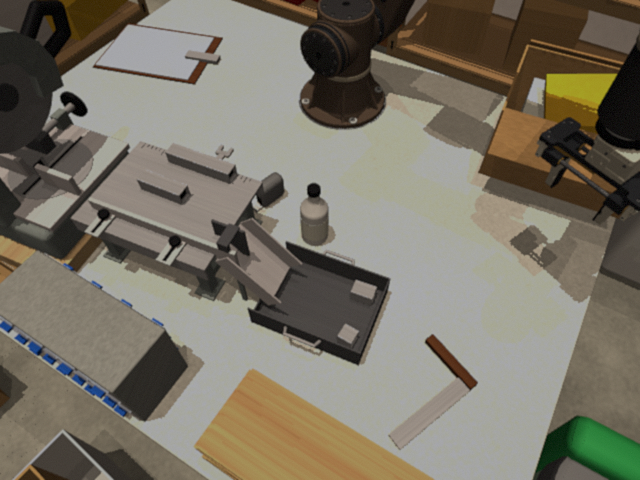

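The top view shows the bed at about cols 390–580, rows 108–257. The drop edge is on the left, the guide along the top edge, the offcut near (503,187) and the throat near (385,160). I'll enlarge the bed.

```bash
python3 - <<'E'
import cv2
a=cv2.imread('pics/top0.png')[95:270,370:600]
cv2.imwrite('pics/crop0.png',cv2.resize(a,None,fx=3.4,fy=3.4,interpolation=cv2.INTER_CUBIC))
E
```

```text
(no output)
```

View pics/crop0.png

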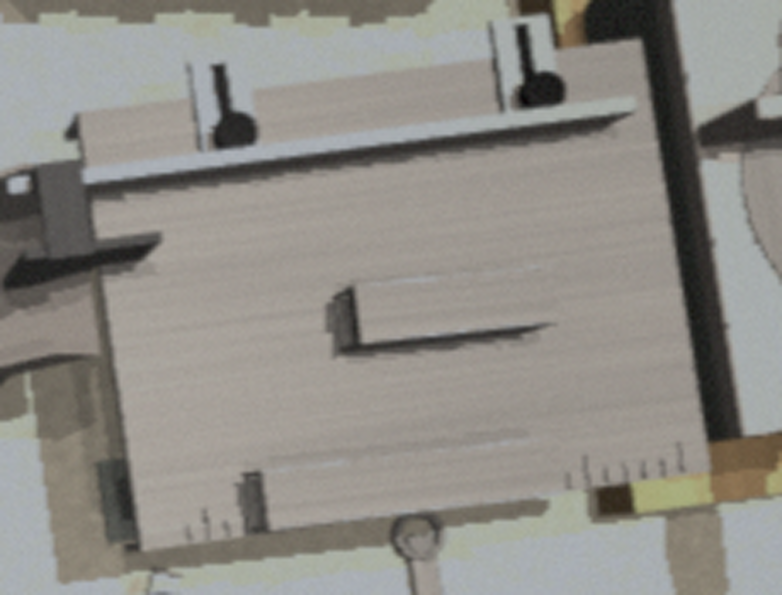

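The crop shows:
- Bed corners at (80,113), (645,38), (710,470) and (140,550).
- Guide face top edge from (88,183) to (633,110).
- Cheek plate end near (160,236).
- Offcut top face with its left edge from (355,288) to (358,348) and its right end near x≈550.

The finished tube lies along the bottom edge.

```bash
cat > h.py <<'E'
from plant import ctrl
import cv2,numpy as np
np.set_printoptions(precision=4,suppress=True)
def ray(n,uv,z):
    p=ctrl.camera_params(n);T=p['cam_to_world']
    d=T[:3,:3]@np.array([(uv[0]-p['cx'])/p['fx'],-(uv[1]-p['cy'])/p['fy'],-1])
    return T[:3,3]+d*(z-T[2,3])/d[2]
crop=lambda uv:(370+uv[0]/3.4-.35,95+uv[1]/3.4-.35)
E
cat > m.py <<'E'
from h import *
c=[(80,113),(645,38),(710,470),(140,550)]
b=np.array([[100,0],[100,-300],[-130,-300],[-130,0]])/1e3
w=np.array([ray('top',crop(p),.14)[:2] for p in c])
A=[];y=[]
bm,wm=b.mean(0),w.mean(0)
U,S,V=np.linalg.svd((b-bm).T@(w-wm)); R=(U@np.diag([1,np.linalg.det(U@V)])@V).T
t=wm-R@bm
print('yaw',np.degrees(np.arctan2(R[1,0],R[0,0])),'t',t,'res mm',(w-(b@R.T+t))*1e3)
np.savez('bed.npz',R=R,t=t)
def f(n,p,z): return (R.T@(ray('top',crop(p),z)[:2]-t)*1e3).round(1)
for p in[(88,183),(360,147),(633,110)]: print('guide',f('top',p,.167))
for p in[(160,236),(105,245)]: print('cheek',f('top',p,.184))
for p in[(355,288),(545,265),(552,322),(358,348)]: print('off',f('top',p,.17))
for p in[(335,352)]: print('offbase',f('top',p,.14))
for p in[(262,470),(268,530),(525,433)]: print('fin',f('top',p,.17))
E
python3 m.py
```

```text
yaw 7.6236503851481805 t [0.5859 0.0824] res mm [[-1.0996 -0.3268]
 [ 0.4813 -1.4689]
 [ 0.9559  0.5428]
 [-0.3376  1.2529]]
guide [55.5  7.2]
guide [  56.  -131.6]
guide [  56.8 -272.5]
cheek [ 21.1 -20.1]
cheek [20.2  7.3]
off [ -14.8 -117.2]
off [ -15.8 -214. ]
off [ -44.6 -213.1]
off [ -44.7 -114.2]
offbase [ -42.2 -114.1]
fin [-98.6 -57.6]
fin [-128.4  -56.2]
fin [ -97.8 -191. ]
```

```bash
cat >> h.py <<'E'
from scipy.spatial.transform import Rotation as Ro
B=np.load('bed.npz') if __import__('os').path.exists('bed.npz') else None
BY=7.62
def state():
    o=ctrl.get_obs(); T=Ro.from_euler('xyz',o['orientation'],degrees=True)
    b=np.r_[B['R'].T@(o['tool_pos'][:2]-B['t']),o['tool_pos'][2]-.14]*1e3
    fb=np.r_[B['R'].T@o['force'][:2],o['force'][2]]
    print('t',round(o['clock'],2),'bed mm',b.round(1),'rpy',o['orientation'].round(2),'F bed',fb.round(2),'open',round(o['opening']*1e3,1))
    return o,T,b
def go(x,y,z,yaw):  # bed mm (z above bed), yaw relative to bed -> tool-frame delta
    o,T,b=state()
    p=np.r_[B['R']@np.array([x,y])/1e3+B['t'],z/1e3+.14]
    G=Ro.from_euler('xyz',[180,0,yaw+BY],degrees=True)
    print('delta mm',(T.inv().apply(p-o['tool_pos'])*1e3).round(1),'rotvec',(T.inv()*G).as_rotvec(degrees=True).round(2))
E
python3 -c "
from h import *
go(-72,-165,110,0)
go(-72,-165,10,0)"
```

```text
t 0.1 bed mm [-246.1  575.3   85.7] rpy [179.91  -0.01 -23.2 ] F bed [-0.08  0.55  0.21] open 87.4
delta mm [528.8 546.6 -23.4] rotvec [  0.09   0.01 -30.82]
t 0.1 bed mm [-246.1  575.3   85.7] rpy [179.91  -0.01 -23.2 ] F bed [-0.08  0.55  0.21] open 87.4
delta mm [528.8 546.5  76.6] rotvec [  0.09   0.01 -30.82]
```

apply_moves(
  deltas=[
    {"fingers": 40,"delta_pos": [10,10,-20],"angular": [0,0,-2]},
    {"fingers": 40,"delta_pos": [35,35,-40],"angular": [0,0,-5]},
    {"fingers": 40,"delta_pos": [65,65,-50],"angular": [0,0,-9]},
    {"fingers": 40,"delta_pos": [95,97,-55],"angular": [0,0,-13]},
    {"fingers": 40,"delta_pos": [127,130,-55],"angular": [0,0,-17]},
    {"fingers": 40,"delta_pos": [159,163,-55],"angular": [0,0,-21]},
    {"fingers": 40,"delta_pos": [191,196,-55],"angular": [0,0,-25]},
    {"fingers": 40,"delta_pos": [223,229,-55],"angular": [0,0,-29]},
    {"fingers": 40,"delta_pos": [250,258,-55],"angular": [0,0,-30.8]},
    {"fingers": 40,"delta_pos": [265,273,-55],"angular": [0,0,-30.8]},
  ],
)

```text
clock: 1.1
tool_pos: [0.4021, 0.2623, 0.2816]
orientation: [-180.0, 0.0, 7.6]
force: [0.8, 0.2, 0.1]
opening: 0.04
gripper_force: 0.0
```

```bash
python3 -c "
from h import *
go(-72,-165,100,0)"
```

```text
t 1.1 bed mm [-158.3  202.7  141.6] rpy [-180.      0.01    7.59] F bed [0.85 0.08 0.11] open 40.0
delta mm [ 86.5 367.7  41.6] rotvec [-0.    0.01 -0.03]
```

apply_moves(
  deltas=[
    {"fingers": 40,"delta_pos": [5,20,0],"angular": [0,0,0]},
    {"fingers": 40,"delta_pos": [15,60,0],"angular": [0,0,0]},
    {"fingers": 40,"delta_pos": [26,105,0],"angular": [0,0,0]},
    {"fingers": 40,"delta_pos": [37,150,0],"angular": [0,0,0]},
    {"fingers": 40,"delta_pos": [48,197,0],"angular": [0,0,0]},
    {"fingers": 40,"delta_pos": [59,244,0],"angular": [0,0,0]},
    {"fingers": 40,"delta_pos": [70,290,0],"angular": [0,0,0]},
    {"fingers": 40,"delta_pos": [80,335,0],"angular": [0,0,0]},
    {"fingers": 40,"delta_pos": [86,362,0],"angular": [0,0,0]},
    {"fingers": 40,"delta_pos": [86,368,0],"angular": [0,0,0]},
  ],
)

```text
clock: 2.1
tool_pos: [0.5362, -0.091, 0.2806]
orientation: [180.0, 0.1, 7.4]
force: [0.6, -0.4, -0.3]
opening: 0.04
gripper_force: 0.0
```

```bash
python3 -c "
from h import *
go(-72,-165,10,0)
cv2.imwrite('pics/wrist1.png',ctrl.snapshot('wrist')[:,:,::-1])"
```

```text
t 2.1 bed mm [ -72.3 -165.2  140.6] rpy [179.98   0.1    7.42] F bed [ 0.52 -0.45 -0.33] open 40.0
delta mm [  0.6  -0.3 130.6] rotvec [ 0.02  0.1  -0.2 ]
```

View pics/wrist1.png

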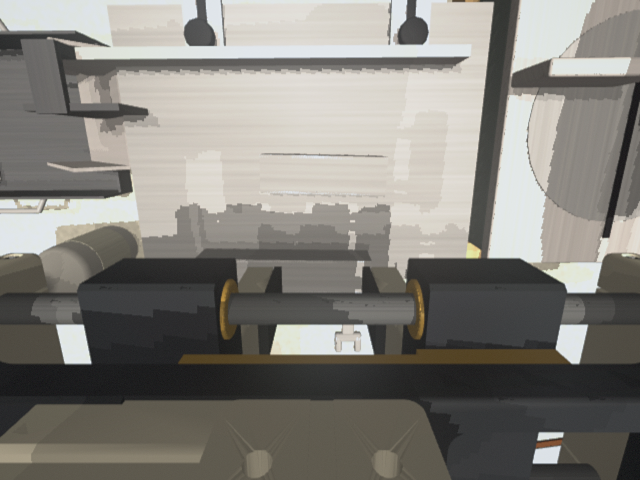

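The wrist view shows the offcut's top face at cols 262–387, rows 155–194. The guide's face edge is at about row 58 and the cheek end at about (150,112). I'll cross-check those positions.

```bash
cat >> h.py <<'E'
def wray(uv,z,o):
    p=ctrl.camera_params('wrist');M=p['mount'];T=Ro.from_euler('xyz',o['orientation'],degrees=True)
    c=T.apply(M[:3,3])+o['tool_pos']; d=T.apply(M[:3,:3]@np.array([(uv[0]-p['cx'])/p['fx'],-(uv[1]-p['cy'])/p['fy'],-1]))
    q=c+d*(z-c[2])/d[2]
    return (B['R'].T@(q[:2]-B['t'])*1e3).round(1)
E
python3 -c "
from h import *
o,_,_=state()
for uv,z in [((262,154),.17),((387,156),.17),((387,196),.17),((262,194),.17),((80,62),.167),((468,57),.167),((147,110),.184),((115,104),.184),((108,70),.14),((490,3),.14)]: print(uv,z,wray(uv,z,o))"
```

```text
t 2.15 bed mm [ -72.6 -164.6  140.7] rpy [179.99   0.1    7.44] F bed [-0.14 -0.43  0.14] open 39.8
(262, 154) 0.17 [ -12.7 -119.3]
(387, 156) 0.17 [ -14.6 -215.9]
(387, 196) 0.17 [ -45.7 -217.3]
(262, 194) 0.17 [ -43.7 -117.7]
(80, 62) 0.167 [53.4 11. ]
(468, 57) 0.167 [  55.4 -272.3]
(147, 110) 0.184 [ 18.5 -41.7]
(115, 104) 0.184 [ 22.6 -19.6]
(108, 70) 0.14 [53.1  7.1]
(490, 3) 0.14 [  99.2 -295.9]
```

apply_moves(
  deltas=[
    {"fingers": 40,"delta_pos": [0,0,20],"angular": [0,0,-0.2]},
    {"fingers": 40,"delta_pos": [0,0,50],"angular": [0,0,-0.2]},
    {"fingers": 40,"delta_pos": [0,0,80],"angular": [0,0,-0.2]},
    {"fingers": 40,"delta_pos": [0,0,105],"angular": [0,0,-0.2]},
    {"fingers": 40,"delta_pos": [0,0,120],"angular": [0,0,-0.2]},
    {"fingers": 40,"delta_pos": [0,0,128],"angular": [0,0,-0.2]},
    {"fingers": 40,"delta_pos": [0,0,130],"angular": [0,0,-0.2]},
    {"fingers": 40,"delta_pos": [0,0,130],"angular": [0,0,-0.2]},
  ],
)

```text
clock: 2.95
tool_pos: [0.5361, -0.0878, 0.152]
orientation: [180.0, -0.0, 7.8]
force: [0.8, 0.4, 0.3]
opening: 0.0398
gripper_force: 0.0
```

apply_moves(
  deltas=[
    {"fingers": 40,"delta_pos": [4,0,0],"angular": [0,0,0]},
    {"fingers": 40,"delta_pos": [8,0,0],"angular": [0,0,0]},
    {"fingers": 40,"delta_pos": [11,0,0],"angular": [0,0,0]},
    {"fingers": 40,"delta_pos": [14,0,0],"angular": [0,0,0]},
    {"fingers": 40,"delta_pos": [17,0,0],"angular": [0,0,0]},
    {"fingers": 40,"delta_pos": [20,0,0],"angular": [0,0,0]},
    {"fingers": 40,"delta_pos": [23,0,0],"angular": [0,0,0]},
    {"fingers": 40,"delta_pos": [26,0,0],"angular": [0,0,0]},
    {"fingers": 40,"delta_pos": [29,0,0],"angular": [0,0,0]},
    {"fingers": 40,"delta_pos": [32,0,0],"angular": [0,0,0]},
  ],
)

```text
clock: 3.95
tool_pos: [0.5678, -0.0839, 0.1515]
orientation: [-180.0, 0.0, 7.8]
force: [-1.2, -0.4, 1.0]
opening: 0.0399
gripper_force: 0.6
```

```bash
python3 -c "
from h import *
o,_,_=state()"
```

```text
t 3.95 bed mm [ -40.  -162.4   11.5] rpy [-180.      0.01    7.81] F bed [-1.2  -0.28  1.02] open 39.9
```

apply_moves(
  deltas=[
    {"fingers": 40,"delta_pos": [4,0,0],"angular": [0,0,0]},
    {"fingers": 40,"delta_pos": [8,0,0],"angular": [0,0,0]},
    {"fingers": 40,"delta_pos": [12,0,0],"angular": [0,0,0]},
    {"fingers": 40,"delta_pos": [16,0,0],"angular": [0,0,0]},
    {"fingers": 40,"delta_pos": [20,0,0],"angular": [0,0,0]},
    {"fingers": 40,"delta_pos": [24,0,0],"angular": [0,0,0]},
    {"fingers": 40,"delta_pos": [28,0,0],"angular": [0,0,0]},
    {"fingers": 40,"delta_pos": [32,0,0],"angular": [0,0,0]},
    {"fingers": 40,"delta_pos": [36,0,0],"angular": [0,0,0]},
    {"fingers": 40,"delta_pos": [39,0,0],"angular": [0,0,0]},
  ],
)

```text
clock: 4.95
tool_pos: [0.6066, -0.0786, 0.1515]
orientation: [-180.0, 0.0, 7.8]
force: [-1.4, -0.6, 0.1]
opening: 0.0397
gripper_force: 0.5
```

```bash
python3 -c "
from h import *
o,_,_=state()
im=ctrl.snapshot('wrist')[:,:,::-1]; cv2.imwrite('pics/wrist2.png',im)"
```

```text
t 4.95 bed mm [  -0.9 -162.3   11.5] rpy [-180.      0.      7.81] F bed [-1.47 -0.41  0.14] open 39.7
```

View pics/wrist2.png

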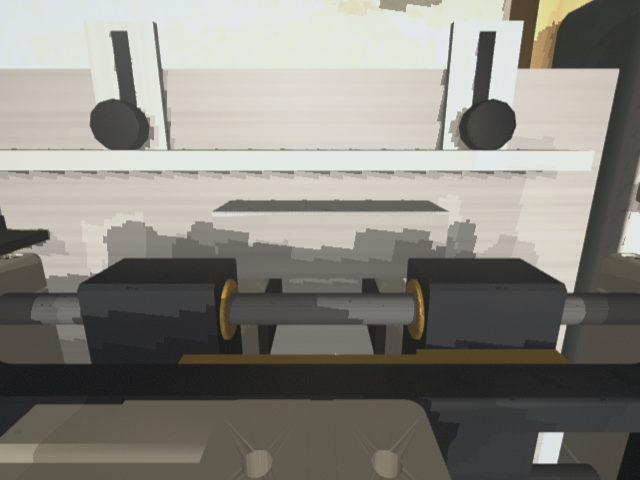

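The wrist view shows the offcut square to the guide. Its far top edge is at row 211 (cols 213–448) and the guide's face edge is at about row 170.

```bash
python3 -c "
from h import *
o,_,_=state()
for uv,z in [((213,211.5),.17),((448,211.5),.17),((230,201),.14),((432,201),.14),((10,170),.167),((590,170.5),.167)]: print(uv,z,wray(uv,z,o))"
```

```text
t 5.0 bed mm [  -0.5 -162.3   11.5] rpy [179.99  -0.01   7.81] F bed [ 0.29 -0.02 -0.17] open 40.0
(213, 211.5) 0.17 [  39.8 -117.2]
(448, 211.5) 0.17 [  40.  -215.5]
(230, 201) 0.14 [  39.2 -116.4]
(432, 201) 0.14 [  39.4 -218.3]
(10, 170) 0.167 [ 56.5 -33.6]
(590, 170.5) 0.167 [  56.8 -273.8]
```

apply_moves(
  deltas=[
    {"fingers": 40,"delta_pos": [2,0,0],"angular": [0,0,0]},
    {"fingers": 40,"delta_pos": [4,0,0],"angular": [0,0,0]},
    {"fingers": 40,"delta_pos": [6,0,0],"angular": [0,0,0]},
    {"fingers": 40,"delta_pos": [7,0,0],"angular": [0,0,0]},
  ],
)

```text
clock: 5.4
tool_pos: [0.6133, -0.0776, 0.1515]
orientation: [180.0, 0.0, 7.8]
force: [-0.7, 0.2, -0.3]
opening: 0.04
gripper_force: 0.5
```

apply_moves(
  deltas=[
    {"fingers": 40,"delta_pos": [1.5,0,0],"angular": [0,0,0]},
    {"fingers": 40,"delta_pos": [3,0,0],"angular": [0,0,0]},
    {"fingers": 40,"delta_pos": [4.5,0,0],"angular": [0,0,0]},
    {"fingers": 40,"delta_pos": [6,0,0],"angular": [0,0,0]},
  ],
)

```text
clock: 5.8
tool_pos: [0.6192, -0.0768, 0.1516]
orientation: [-180.0, -0.0, 7.8]
force: [-1.0, 0.4, -0.1]
opening: 0.0402
gripper_force: 0.5
```

apply_moves(
  deltas=[
    {"fingers": 40,"delta_pos": [0.5,0,0],"angular": [0,0,0]},
    {"fingers": 40,"delta_pos": [1,0,0],"angular": [0,0,0]},
  ],
)

```text
clock: 6.0
tool_pos: [0.6201, -0.0767, 0.1515]
orientation: [180.0, 0.0, 7.8]
force: [-1.1, -0.0, -0.7]
opening: 0.04
gripper_force: 0.5
```

apply_moves(
  deltas=[
    {"fingers": 40,"delta_pos": [0.5,0,0],"angular": [0,0,0]},
    {"fingers": 40,"delta_pos": [1,0,0],"angular": [0,0,0]},
  ],
)

```text
clock: 6.2
tool_pos: [0.6211, -0.0766, 0.1516]
orientation: [180.0, 0.0, 7.8]
force: [-1.1, 0.6, -0.6]
opening: 0.0402
gripper_force: 0.5
```

apply_moves(
  deltas=[
    {"fingers": 40,"delta_pos": [0.5,0,0],"angular": [0,0,0]},
    {"fingers": 40,"delta_pos": [0.8,0,0],"angular": [0,0,0]},
  ],
)

```text
clock: 6.4
tool_pos: [0.6219, -0.0765, 0.1515]
orientation: [-180.0, 0.0, 7.8]
force: [-0.6, -0.8, -0.5]
opening: 0.0397
gripper_force: 0.5
```

apply_moves(
  deltas=[
    {"fingers": 40,"delta_pos": [0.4,0,0],"angular": [0,0,0]},
    {"fingers": 40,"delta_pos": [0.7,0,0],"angular": [0,0,0]},
  ],
)

```text
clock: 6.6
tool_pos: [0.6226, -0.0764, 0.1516]
orientation: [180.0, 0.0, 7.8]
force: [-0.9, -0.5, -0.9]
opening: 0.04
gripper_force: 0.5
```

apply_moves(
  deltas=[
    {"fingers": 40,"delta_pos": [0.3,0,0],"angular": [0,0,0]},
    {"fingers": 40,"delta_pos": [0.6,0,0],"angular": [0,0,0]},
  ],
)

```text
clock: 6.8
tool_pos: [0.6232, -0.0763, 0.1516]
orientation: [180.0, 0.0, 7.8]
force: [-0.2, 0.2, -0.6]
opening: 0.0401
gripper_force: 0.5
```

apply_moves(
  deltas=[
    {"fingers": 40,"delta_pos": [0.3,0,0],"angular": [0,0,0]},
    {"fingers": 40,"delta_pos": [0.6,0,0],"angular": [0,0,0]},
  ],
)

```text
clock: 7.0
tool_pos: [0.6233, -0.0762, 0.1515]
orientation: [-180.0, 0.0, 7.8]
force: [-3.9, 0.3, 1.9]
opening: 0.0403
gripper_force: 1.8
```

```bash
python3 -c "
from h import *
o,_,_=state()
im=ctrl.snapshot('wrist')[:,:,::-1]; cv2.imwrite('pics/wrist3.png',cv2.resize(im[120:260,100:600],None,fx=1.6,fy=1.6))"
```

```text
t 7.0 bed mm [  16.  -162.2   11.5] rpy [-180.      0.05    7.81] F bed [-3.79  0.83  1.86] open 40.3
```

View pics/wrist3.png

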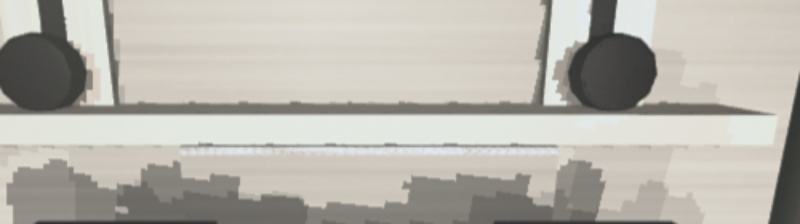

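Contact with the guide came at about 4 N, with TCP x = 16.0 (bed frame). The picture shows the tube (cols 180–558, row 148) lying flat along the guide. Next I'll back off and lift.

apply_moves(
  deltas=[
    {"fingers": 40,"delta_pos": [-2,0,0],"angular": [0,0,0]},
    {"fingers": 40,"delta_pos": [-8,0,0],"angular": [0,0,0]},
    {"fingers": 40,"delta_pos": [-20,0,0],"angular": [0,0,0]},
    {"fingers": 40,"delta_pos": [-30,0,-5],"angular": [0,0,0]},
    {"fingers": 40,"delta_pos": [-30,0,-30],"angular": [0,0,0]},
    {"fingers": 20,"delta_pos": [-30,0,-65],"angular": [0,0,6]},
    {"fingers": 0,"delta_pos": [-25,0,-95],"angular": [0,0,14]},
    {"fingers": 0,"delta_pos": [-20,0,-105],"angular": [0,0,22]},
    {"fingers": 0,"delta_pos": [-15,5,-105],"angular": [0,0,30]},
    {"fingers": 0,"delta_pos": [-10,10,-105],"angular": [0,0,38]},
  ],
)

```text
clock: 8.05
tool_pos: [0.6149, -0.0875, 0.258]
orientation: [-179.9, -0.1, -30.5]
force: [-0.5, 0.9, 0.5]
opening: 0.0053
gripper_force: 0.0
```

```bash
python3 -c "
from h import *
go(31.5,-234,110,-89.9)"
```

```text
t 8.05 bed mm [   6.1 -172.3  118. ] rpy [-179.92   -0.09  -30.51] F bed [-0.43  0.92  0.48] open 5.3
delta mm [58.  32.9  8.1] rotvec [-0.12 -0.05 51.77]
```

apply_moves(
  deltas=[
    {"fingers": 0,"delta_pos": [5,2,0],"angular": [0,0,8]},
    {"fingers": 0,"delta_pos": [12,6,0],"angular": [0,0,16]},
    {"fingers": 0,"delta_pos": [20,11,0],"angular": [0,0,24]},
    {"fingers": 0,"delta_pos": [29,17,0],"angular": [0,0,32]},
    {"fingers": 0,"delta_pos": [38,22,0],"angular": [0,0,40]},
    {"fingers": 0,"delta_pos": [45,26,0],"angular": [0,0,47]},
    {"fingers": 0,"delta_pos": [49,29,0],"angular": [0,0,51.9]},
    {"fingers": 0,"delta_pos": [49,29,0],"angular": [0,0,51.9]},
  ],
)

```text
clock: 8.85
tool_pos: [0.6424, -0.1378, 0.257]
orientation: [-180.0, -0.0, -82.2]
force: [0.8, -0.6, 0.3]
opening: 0.0007
gripper_force: 0.0
```

```bash
python3 -c "
from h import *
go(31.5,-234,10,-90)
o,_,_=state()
im=ctrl.snapshot('wrist')[:,:,::-1]; cv2.imwrite('pics/wrist4.png',im)"
```

```text
t 8.85 bed mm [  26.8 -225.7  117. ] rpy [-179.98   -0.01  -82.2 ] F bed [ 0.69 -0.73  0.31] open 0.7
delta mm [  8.3  -4.6 107. ] rotvec [-0.02 -0.01  0.18]
t 8.85 bed mm [  26.8 -225.7  117. ] rpy [-179.98   -0.01  -82.2 ] F bed [ 0.69 -0.73  0.31] open 0.7
```

View pics/wrist4.png

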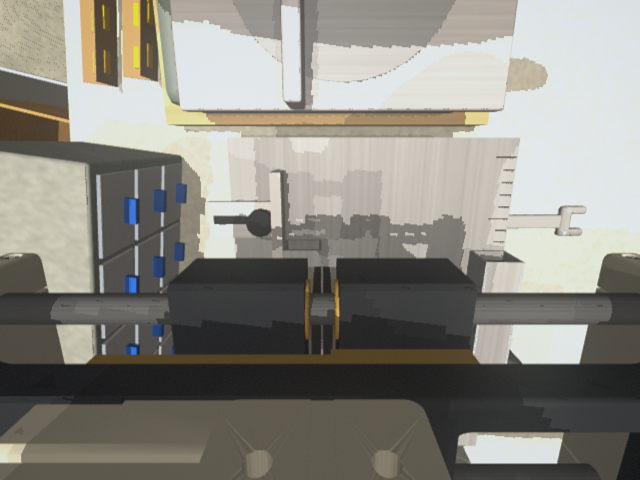

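The wrist view shows the tube's rear end face as a dark strip at cols 285–322, rows 238–250, against the guide (right edge col 286). The saw body lies beyond the bed edge (row ≤125).

```bash
python3 -c "
from h import *
o,_,_=state()
for uv,z in [((285,250),.17),((322,250),.17),((287,238),.14),((320,238),.14),((287,172),.167),((287,240),.167),((310,115),.14)]: print(uv,z,wray(uv,z,o))"
```

```text
t 8.9 bed mm [  26.8 -225.4  116.9] rpy [-179.98    0.    -82.01] F bed [ 0.19 -0.19  0.23] open 0.3
(285, 250) 0.17 [  53.8 -216.3]
(322, 250) 0.17 [  25.8 -216.4]
(287, 238) 0.14 [  55.2 -217.3]
(320, 238) 0.14 [  27.4 -217.4]
(287, 172) 0.167 [  51.4 -274.4]
(287, 240) 0.167 [  52.4 -223.3]
(310, 115) 0.14 [  35.5 -315.6]
```

apply_moves(
  deltas=[
    {"fingers": 0,"delta_pos": [3,-2,10],"angular": [0,2,0.2]},
    {"fingers": 0,"delta_pos": [6,-4,30],"angular": [0,5,0.2]},
    {"fingers": 0,"delta_pos": [8,-4.5,50],"angular": [0,5,0.2]},
    {"fingers": 0,"delta_pos": [8,-4.5,65],"angular": [0,5,0.2]},
    {"fingers": 0,"delta_pos": [8,-4.5,70],"angular": [0,5,0.2]},
    {"fingers": 0,"delta_pos": [8,-4.5,70],"angular": [0,5,0.2]},
  ],
)

```text
clock: 9.5
tool_pos: [0.648, -0.1443, 0.1864]
orientation: [179.9, -5.0, -82.2]
force: [-0.3, -0.1, 0.9]
opening: 0.0007
gripper_force: 0.0
```

```bash
python3 -c "
from h import *
o,T,b=state()
p=np.r_[B['R']@np.array([.0315,-.232])+B['t'],.151]
print((T.inv().apply(p-o['tool_pos'])*1e3).round(1)); print('bed y in tool',T.inv().apply(np.r_[B['R']@[0,1],0]).round(4),'guide y (7.8)',T.inv().apply([-np.sin(np.radians(7.8)),np.cos(np.radians(7.8)),0]).round(4))"
```

```text
t 9.5 bed mm [  31.5 -232.9   46.4] rpy [179.95  -5.   -82.19] F bed [-0.35 -0.08  0.87] open 0.7
[-4.  -0.  35.1]
bed y in tool [-0.9962 -0.0032 -0.0871] guide y (7.8) [-0.9962 -0.0001 -0.0871]
```

apply_moves(
  deltas=[
    {"fingers": 0,"delta_pos": [-1,0,10],"angular": [0,0,0]},
    {"fingers": 0,"delta_pos": [-2,0,20],"angular": [0,0,0]},
    {"fingers": 0,"delta_pos": [-3,0,29],"angular": [0,0,0]},
    {"fingers": 0,"delta_pos": [-3.5,0,34],"angular": [0,0,0]},
    {"fingers": 0,"delta_pos": [-3.5,0,34.5],"angular": [0,0,0]},
    {"fingers": 0,"delta_pos": [-3.5,0,34.5],"angular": [0,0,0]},
  ],
)

```text
clock: 10.1
tool_pos: [0.6485, -0.1441, 0.1518]
orientation: [180.0, -5.0, -82.3]
force: [0.6, 0.2, -0.0]
opening: 0.0005
gripper_force: 0.0
```

apply_moves(
  deltas=[
    {"fingers": 0,"delta_pos": [-2,0,-0.2],"angular": [0,0,0]},
    {"fingers": 0,"delta_pos": [-4,0,-0.3],"angular": [0,0,0]},
    {"fingers": 0,"delta_pos": [-6,0,-0.5],"angular": [0,0,0]},
    {"fingers": 0,"delta_pos": [-8,0,-0.7],"angular": [0,0,0]},
    {"fingers": 0,"delta_pos": [-10,0,-0.9],"angular": [0,0,0]},
  ],
)

```text
clock: 10.6
tool_pos: [0.6472, -0.134, 0.1523]
orientation: [-180.0, -5.0, -82.3]
force: [0.4, -1.6, 0.6]
opening: 0.0004
gripper_force: 0.8
```

```bash
python3 -c "
from h import *
state()"
```

```text
t 10.6 bed mm [  32.1 -222.6   12.3] rpy [-179.96   -5.01  -82.29] F bed [ 0.15 -1.63  0.57] open 0.4
```

apply_moves(
  deltas=[
    {"fingers": 0,"delta_pos": [-3,0,-0.3],"angular": [0,0,0]},
    {"fingers": 0,"delta_pos": [-7,0,-0.6],"angular": [0,0,0]},
    {"fingers": 0,"delta_pos": [-11,0,-1],"angular": [0,0,0]},
    {"fingers": 0,"delta_pos": [-15,0,-1.3],"angular": [0,0,0]},
    {"fingers": 0,"delta_pos": [-19,0,-1.7],"angular": [0,0,0]},
    {"fingers": 0,"delta_pos": [-23,0,-2],"angular": [0,-1,0]},
    {"fingers": 0,"delta_pos": [-27,0,-2.4],"angular": [0,-2,0]},
    {"fingers": 0,"delta_pos": [-31,0,-2.7],"angular": [0,-3,0]},
    {"fingers": 0,"delta_pos": [-35,0,-3],"angular": [0,-4,0]},
    {"fingers": 0,"delta_pos": [-39,0,-3.4],"angular": [0,-5,0]},
  ],
)

```text
clock: 11.6
tool_pos: [0.6417, -0.0949, 0.1516]
orientation: [180.0, 0.1, -82.3]
force: [0.7, -0.6, -0.6]
opening: 0.0004
gripper_force: 0.5
```

```bash
python3 -c "
from h import *
state()"
```

```text
t 11.6 bed mm [  31.8 -183.2   11.6] rpy [179.99   0.1  -82.31] F bed [ 0.61 -0.69 -0.59] open 0.4
```

apply_moves(
  deltas=[
    {"fingers": 0,"delta_pos": [-4,0,0],"angular": [0,0,0]},
    {"fingers": 0,"delta_pos": [-8,0,0],"angular": [0,0,0]},
    {"fingers": 0,"delta_pos": [-12,0,0],"angular": [0,0,0]},
    {"fingers": 0,"delta_pos": [-16,0,0],"angular": [0,0,0]},
    {"fingers": 0,"delta_pos": [-20,0,0],"angular": [0,0,0]},
    {"fingers": 0,"delta_pos": [-24,0,0],"angular": [0,0,0]},
    {"fingers": 0,"delta_pos": [-28,0,0],"angular": [0,0,0]},
    {"fingers": 0,"delta_pos": [-32,0,0],"angular": [0,0,0]},
    {"fingers": 0,"delta_pos": [-35,0,0],"angular": [0,0,0]},
    {"fingers": 0,"delta_pos": [-38,0,0],"angular": [0,0,0]},
  ],
)

```text
clock: 12.6
tool_pos: [0.6368, -0.0573, 0.1519]
orientation: [-180.0, -0.0, -82.3]
force: [-0.8, -0.7, -0.7]
opening: -0.0001
gripper_force: 0.4
```

```bash
python3 -c "
from h import *
state()
im=[ctrl.snapshot(n)[:,:,::-1] for n in('top','scene')]
a=cv2.resize(im[0][100:220,350:510],None,fx=2.5,fy=2.5,interpolation=2); b=cv2.resize(im[1][150:290,120:290],None,fx=2.2,fy=2.2,interpolation=2)
h=max(a.shape[0],b.shape[0]); pad=lambda m:cv2.copyMakeBorder(m,0,h-m.shape[0],0,0,0)
cv2.imwrite('pics/chk1.png',np.hstack([pad(a),pad(b)]))"
```

```text
t 12.6 bed mm [  31.8 -145.3   11.9] rpy [-179.99   -0.    -82.29] F bed [-0.93 -0.58 -0.7 ] open -0.1
```

View pics/chk1.png

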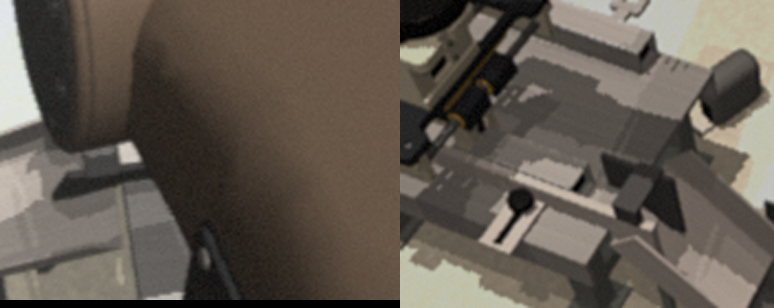

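The top view is blocked by the arm. The scene half shows the tube's front end at about (583,178), still along the guide and just before the throat plate at (610,170). Next I'll ease it in.

apply_moves(
  deltas=[
    {"fingers": 0,"delta_pos": [-2,0,0],"angular": [0,0,0]},
    {"fingers": 0,"delta_pos": [-4,0,0],"angular": [0,0,0]},
    {"fingers": 0,"delta_pos": [-6,0,0],"angular": [0,0,0]},
    {"fingers": 0,"delta_pos": [-8,0,0],"angular": [0,0,0]},
    {"fingers": 0,"delta_pos": [-10,0,0],"angular": [0,0,0]},
    {"fingers": 0,"delta_pos": [-11,0,0],"angular": [0,0,0]},
    {"fingers": 0,"delta_pos": [-12,0,0],"angular": [0,0,0]},
  ],
)

```text
clock: 13.4
tool_pos: [0.6352, -0.0457, 0.152]
orientation: [-180.0, -0.0, -82.3]
force: [0.4, -0.9, 0.8]
opening: 0.0003
gripper_force: 0.7
```

apply_moves(
  deltas=[
    {"fingers": 0,"delta_pos": [-1,0,0],"angular": [0,0,0]},
    {"fingers": 0,"delta_pos": [-2,0,0],"angular": [0,0,0]},
    {"fingers": 0,"delta_pos": [-3,0,0],"angular": [0,0,0]},
  ],
)

```text
clock: 13.7
tool_pos: [0.6348, -0.0427, 0.152]
orientation: [-180.0, -0.0, -82.3]
force: [0.9, -2.0, 0.7]
opening: 0.0002
gripper_force: 0.8
```

apply_moves(
  deltas=[
    {"fingers": 0,"delta_pos": [-1,0,0],"angular": [0,0,0]},
    {"fingers": 0,"delta_pos": [-2,0,0],"angular": [0,0,0]},
  ],
)

```text
clock: 13.9
tool_pos: [0.6345, -0.0407, 0.1519]
orientation: [-180.0, -0.0, -82.3]
force: [0.4, -2.6, 1.3]
opening: 0.0003
gripper_force: 0.9
```

apply_moves(
  deltas=[
    {"fingers": 0,"delta_pos": [-1,0,0],"angular": [0,0,0]},
    {"fingers": 0,"delta_pos": [-2,0,0],"angular": [0,0,0]},
  ],
)

```text
clock: 14.1
tool_pos: [0.6342, -0.0387, 0.152]
orientation: [-180.0, -0.0, -82.3]
force: [-0.3, -2.7, 2.2]
opening: 0.0005
gripper_force: 1.0
```

apply_moves(
  deltas=[
    {"fingers": 0,"delta_pos": [-1,0,0],"angular": [0,0,0]},
    {"fingers": 0,"delta_pos": [-2,0,0],"angular": [0,0,0]},
  ],
)

```text
clock: 14.3
tool_pos: [0.634, -0.0367, 0.152]
orientation: [-180.0, -0.0, -82.3]
force: [1.1, -1.4, 2.3]
opening: 0.0005
gripper_force: 1.0
```

apply_moves(
  deltas=[
    {"fingers": 0,"delta_pos": [-2,0,0],"angular": [0,0,0]},
    {"fingers": 0,"delta_pos": [-4,0,0],"angular": [0,0,0]},
    {"fingers": 0,"delta_pos": [-6,0,0],"angular": [0,0,0]},
    {"fingers": 0,"delta_pos": [-8,0,0],"angular": [0,0,0]},
    {"fingers": 0,"delta_pos": [-10,0,0],"angular": [0,0,0]},
  ],
)

```text
clock: 14.8
tool_pos: [0.6326, -0.0267, 0.1519]
orientation: [-180.0, 0.0, -82.3]
force: [0.5, -2.6, 2.0]
opening: 0.0004
gripper_force: 1.0
```

```bash
python3 -c "
from h import *
state()"
```

```text
t 14.8 bed mm [  31.8 -114.3   11.9] rpy [-179.99    0.    -82.29] F bed [ 0.2  -2.61  1.98] open 0.4
```

apply_moves(
  deltas=[
    {"fingers": 0,"delta_pos": [-3,0,0],"angular": [0,0,0]},
    {"fingers": 0,"delta_pos": [-6,0,0],"angular": [0,0,0]},
    {"fingers": 0,"delta_pos": [-9,0,0],"angular": [0,0,0]},
    {"fingers": 0,"delta_pos": [-12,0,0],"angular": [0,0,0]},
    {"fingers": 0,"delta_pos": [-15,0,0],"angular": [0,0,0]},
  ],
)

```text
clock: 15.3
tool_pos: [0.6306, -0.0117, 0.1519]
orientation: [-180.0, 0.0, -82.3]
force: [0.0, -2.7, 1.6]
opening: 0.0007
gripper_force: 0.9
```

apply_moves(
  deltas=[
    {"fingers": 0,"delta_pos": [-3,0,0],"angular": [0,0,0]},
    {"fingers": 0,"delta_pos": [-6,0,0],"angular": [0,0,0]},
    {"fingers": 0,"delta_pos": [-9,0,0],"angular": [0,0,0]},
    {"fingers": 0,"delta_pos": [-12,0,0],"angular": [0,0,0]},
    {"fingers": 0,"delta_pos": [-15,0,0],"angular": [0,0,0]},
    {"fingers": 0,"delta_pos": [-18,0,0],"angular": [0,0,0]},
    {"fingers": 0,"delta_pos": [-20,0,0],"angular": [0,0,0]},
  ],
)

```text
clock: 16.0
tool_pos: [0.6279, 0.0081, 0.1519]
orientation: [-180.0, 0.0, -82.3]
force: [0.4, -1.0, 1.2]
opening: 0.0008
gripper_force: 0.9
```

apply_moves(
  deltas=[
    {"fingers": 0,"delta_pos": [-2,0,0],"angular": [0,0,0]},
    {"fingers": 0,"delta_pos": [-4,0,0],"angular": [0,0,0]},
    {"fingers": 0,"delta_pos": [-6,0,0],"angular": [0,0,0]},
    {"fingers": 0,"delta_pos": [-8,0,0],"angular": [0,0,0]},
    {"fingers": 0,"delta_pos": [-10,0,0],"angular": [0,0,0]},
    {"fingers": 0,"delta_pos": [-12,0,0],"angular": [0,0,0]},
    {"fingers": 0,"delta_pos": [-14,0,0],"angular": [0,0,0]},
    {"fingers": 0,"delta_pos": [-16,0,0],"angular": [0,0,0]},
  ],
)

```text
clock: 16.8
tool_pos: [0.6257, 0.0238, 0.1519]
orientation: [-180.0, 0.0, -82.3]
force: [0.4, -2.0, 1.5]
opening: 0.0004
gripper_force: 0.9
```

apply_moves(
  deltas=[
    {"fingers": 0,"delta_pos": [-2,0,0],"angular": [0,0,0]},
    {"fingers": 0,"delta_pos": [-4,0,0],"angular": [0,0,0]},
    {"fingers": 0,"delta_pos": [-6,0,0],"angular": [0,0,0]},
    {"fingers": 0,"delta_pos": [-8,0,0],"angular": [0,0,0]},
    {"fingers": 0,"delta_pos": [-10,0,0],"angular": [0,0,0]},
  ],
)

```text
clock: 17.3
tool_pos: [0.6244, 0.0337, 0.1519]
orientation: [-180.0, -0.0, -82.3]
force: [0.3, -2.3, 1.6]
opening: 0.0004
gripper_force: 1.0
```

```bash
python3 -c "
from h import *
state()
im=ctrl.snapshot('scene')[:,:,::-1]
cv2.imwrite('pics/chk2.png',cv2.resize(im[130:370,90:400],None,fx=2.4,fy=2.4,interpolation=2))"
```

```text
t 17.3 bed mm [ 31.7 -53.4  11.9] rpy [-179.99   -0.    -82.29] F bed [ 0.03 -2.33  1.56] open 0.4
```

View pics/chk2.png

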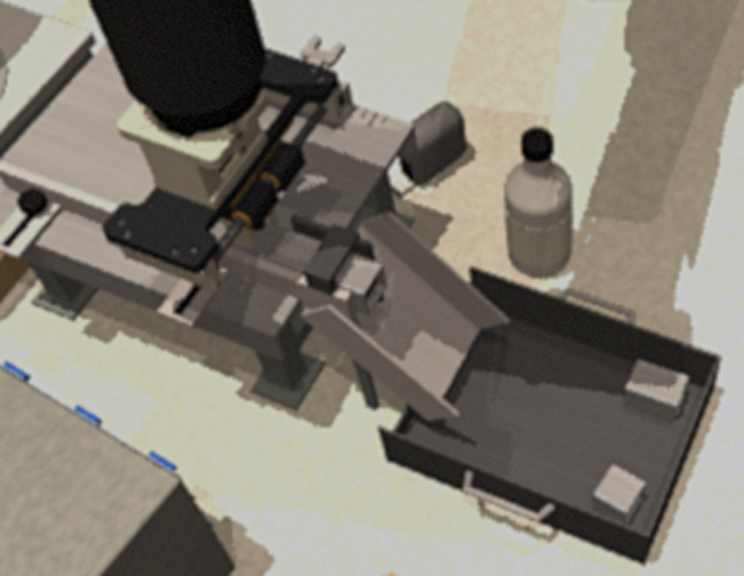

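The scene view shows the tube's front end through the strap at about (370,285), not yet tipped. I'll push it slightly further.

apply_moves(
  deltas=[
    {"fingers": 0,"delta_pos": [-2,0,0],"angular": [0,0,0]},
    {"fingers": 0,"delta_pos": [-4,0,0],"angular": [0,0,0]},
    {"fingers": 0,"delta_pos": [-6,0,0],"angular": [0,0,0]},
    {"fingers": 0,"delta_pos": [-8,0,0],"angular": [0,0,0]},
    {"fingers": 0,"delta_pos": [-8,0,0],"angular": [0,0,0]},
  ],
)

```text
clock: 17.85
tool_pos: [0.6233, 0.0418, 0.1518]
orientation: [-180.0, 0.0, -82.3]
force: [-0.6, 0.4, 1.5]
opening: 0.0001
gripper_force: 0.0
```

apply_moves(
  deltas=[
    {"fingers": 0,"delta_pos": [-2,0,0],"angular": [0,0,0]},
    {"fingers": 0,"delta_pos": [-4,0,0],"angular": [0,0,0]},
    {"fingers": 0,"delta_pos": [-5,0,0],"angular": [0,0,0]},
    {"fingers": 0,"delta_pos": [-5,0,0],"angular": [0,0,0]},
    {"fingers": 0,"delta_pos": [-5,0,0],"angular": [0,0,0]},
  ],
)

```text
clock: 18.35
tool_pos: [0.6227, 0.0464, 0.1519]
orientation: [-180.0, -0.0, -82.3]
force: [0.3, 0.2, -0.1]
opening: 0.0004
gripper_force: 0.0
```

```bash
python3 -c "
from h import *
state()
im=ctrl.snapshot('scene')[:,:,::-1]
cv2.imwrite('pics/chk3.png',cv2.resize(im[130:370,90:400],None,fx=2.4,fy=2.4,interpolation=2))"
```

```text
t 18.35 bed mm [ 31.7 -40.5  11.9] rpy [-179.99   -0.    -82.29] F bed [ 0.29  0.12 -0.08] open 0.4
```

View pics/chk3.png

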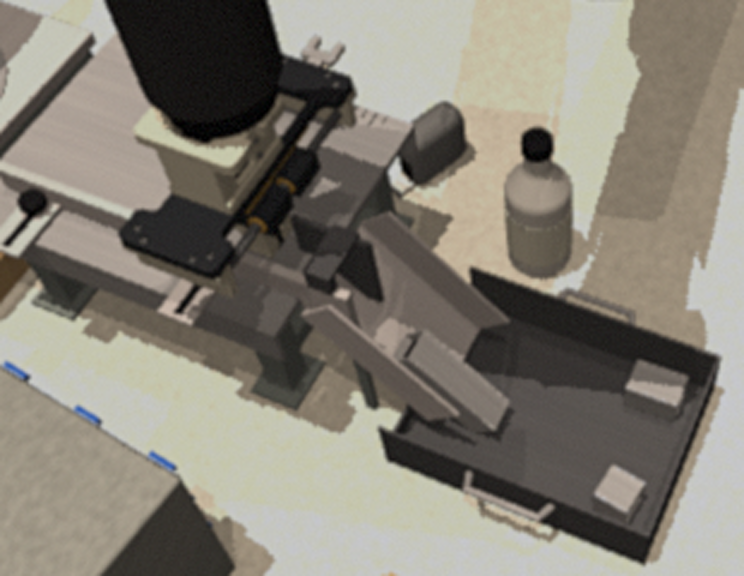

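The offcut has tipped and is sliding down the chute, at about (455,375) and entering the tray. I'll back off, lift, and check numerically that it came to rest.

apply_moves(
  deltas=[
    {"fingers": 0,"delta_pos": [5,0,0],"angular": [0,0,0]},
    {"fingers": 0,"delta_pos": [20,0,0],"angular": [0,0,0]},
    {"fingers": 0,"delta_pos": [35,5,-10],"angular": [0,0,0]},
    {"fingers": 0,"delta_pos": [40,10,-40],"angular": [0,0,0]},
    {"fingers": 0,"delta_pos": [40,10,-80],"angular": [0,0,0]},
    {"fingers": 0,"delta_pos": [40,10,-115],"angular": [0,0,0]},
    {"fingers": 0,"delta_pos": [40,10,-130],"angular": [0,0,0]},
    {"fingers": 0,"delta_pos": [40,10,-130],"angular": [0,0,0]},
    {"fingers": 0,"delta_pos": [40,10,-130],"angular": [0,0,0]},
    {"fingers": 0,"delta_pos": [40,10,-130],"angular": [0,0,0]},
  ],
)

```text
clock: 19.4
tool_pos: [0.6174, 0.0047, 0.281]
orientation: [179.9, 0.0, -82.3]
force: [-0.2, 0.7, 0.1]
opening: 0.0005
gripper_force: 0.0
```

```bash
python3 -c "
from h import *
state()
a=ctrl.snapshot('scene'); 
for i in range(6): b=ctrl.snapshot('scene')
cv2.imwrite('pics/end.png',b[:,:,::-1])
d=cv2.absdiff(a,b)[230:370,200:400].max(2); print('moving px',(d>40).sum())
g=cv2.cvtColor(b,cv2.COLOR_RGB2GRAY)
m=np.zeros_like(g); m[235:370,240:395]=(g[235:370,240:395]>95)*255
P=np.zeros_like(g); q=np.array([[290,244],[388,278],[358,358],[252,312]]); cv2.fillConvexPoly(P,q,255)
m&=P
cs,_=cv2.findContours(m,cv2.RETR_EXTERNAL,cv2.CHAIN_APPROX_SIMPLE)
for c in cs:
    if cv2.contourArea(c)>40:
        r=cv2.minAreaRect(c); print(np.round(r[0]),np.round(r[1]),round(r[2]),'bed',[(B['R'].T@(ray('scene',p,.033)[:2]-B['t'])*1e3).round() for p in cv2.boxPoints(r)])
"
```

```text
t 19.4 bed mm [ 20.9 -81.2 141. ] rpy [179.92   0.   -82.33] F bed [-0.08  0.77  0.05] open 0.5
moving px 2
[348. 333.] [17. 16.] 30 bed [array([ 81., 255.]), array([ 49., 258.]), array([ 54., 291.]), array([ 86., 287.])]
[363. 289.] [24. 14.] 18 bed [array([-16., 244.]), array([-48., 241.]), array([-49., 289.]), array([-18., 291.])]
[288. 285.] [42. 27.] 40 bed [array([32., 74.]), array([-26.,  84.]), array([  6., 172.]), array([ 61., 160.])]
```

The scene is still. I'm out of picture views, so I'll use differencing against the first images in both views to confirm where the offcut rests.

```bash
python3 -c "
from h import *
bed=lambda q:(B['R'].T@(q[:2]-B['t'])*1e3).round()
a,b=cv2.imread('pics/scene0.png'),cv2.imread('pics/end.png')
t=ctrl.snapshot('top')[:,:,::-1].copy(); cv2.imwrite('pics/topend.png',t); t0=cv2.imread('pics/top0.png')
for n,x,y,(r0,r1,c0,c1) in(('scene',a,b,(230,330,240,340)),('top',t0,t,(140,250,230,395))):
    d=(y.max(2).astype(int)-x.max(2))[r0:r1,c0:c1]
    m=cv2.morphologyEx((d>25).astype(np.uint8),cv2.MORPH_OPEN,np.ones((3,3)))
    cs,_=cv2.findContours(m,0,2)
    for c in cs:
        if cv2.contourArea(c)<60: continue
        c=c+np.array([c0,r0]); R=cv2.minAreaRect(c); bx=cv2.boxPoints(R)
        print(n,'area',cv2.contourArea(c),'rect',np.round(R[0]),np.round(R[1]),'box',bx.round().tolist())
        for z in(.033,.08): print('  z',z,[bed(ray(n,p,z)).tolist() for p in bx])
    k=2
    for row in d[::4,::3]: print(''.join('#' if v>25 else '-' if v<-25 else '.' for v in row))
"
```

```text
scene area 349.5 rect [289. 294.] [26. 17.] box [[273.0, 294.0], [282.0, 280.0], [305.0, 294.0], [295.0, 309.0]]
  z 0.033 [[49.0, 105.0], [12.0, 108.0], [24.0, 163.0], [60.0, 159.0]]
  z 0.08 [[70.0, 120.0], [35.0, 122.0], [46.0, 175.0], [80.0, 171.0]]
..-.....---.....................-.
..--......-......................-
...---.....---..................-.
...----......---.-----............
....-----.....--....-----.---.-..-
......----..............----.-.--.
........----................-..---
..........---.....................
.............--...................
...............-..................
.......--.........................
.......-....................-.-...
......-...........................
......--..-...##..................
........--.-.####.................
.........---.######...............
...........-########..............
...............######.............
................####..............
..................##-.............
.................---..............
..................................
..................................
..................................
......
[... 2682 characters left out ...]
########.######....-----....
##.################################.####.........------
##.##################################......#....-------
##.#############################.........######..------
##.#############################....#.....#######------
###########################..................---.------
###.###################............................----
###.###############.................................---
###.########............................#..........#---
###.######...#...............########...-..........##--
###.######.........#########........#..#............#.-
#######..########.#.............#.....................-
##########......##..#######....#...............#####...
```

```bash
python3 -c "
from h import *
bed=lambda q:(B['R'].T@(q[:2]-B['t'])*1e3).round()
c3=cv2.imread('pics/chk3.png'); b=cv2.imread('pics/end.png'); e=cv2.resize(b[130:370,90:400],None,fx=2.4,fy=2.4,interpolation=2)
d=cv2.absdiff(c3,e).max(2)[300:460,360:560]; print('diff since chk3',(d>50).sum(),'of',d.size)
for i,y in(('chk3',c3),('end',e)):
    g=cv2.cvtColor(y,6)[300:460,360:560]
    print(i)
    for r in g[::6,::3]: print(''.join(' .:-=+*#%@'[min(9,int(v)//24)] for v in r))
for p in((259,274),(298,304)):
    for z in(.033,.06,.1): print(p,z,bed(ray('scene',p,z)))
"
```

```text
diff since chk3 26 of 32000
chk3
===--:..-====================--------------:.......................
===============================--------------:.....................
=================================---------------...................
=========+++=======================-------------=-:................
=======+*****++=======================-------:::::.................
++===+**********+*+====================-:..........................
=+++=+*********+--:-=++++=============-:..........:....::..........
---=+********+=++-.-++==+++==========-............:...::::::.:.....
-----=+++***+++=-:=++++==+++++======-............:...::::::::::::::
-------=++*+=+=::=++++=++==+++++++=-............::...::::::::::::::
----------=++=---=+++=+++=+==+++++=:............::...::::::::::::::
:-----------=++=::-=+++==++++++=+++++-..........::...::::::::::::::
::::-----------=+=-::-=+++=++++++=+++++=::::...::...:::::::::::::::
:::.:------------=++-::-==++=++++++=+++++=----------:-:::::::::::::
-::.:-=-------------++=:::-=++=++++++==+++++-----------------::::::
=:::.:==--------------=+=-::-=++==++++++==+++==
[... 2070 characters left out ...]
########*-:. ..:----------==-:::-=+++=++++=:.::---------------
#############=. ......:::....::..:::::::-+++++=:.:-----------------
######++*##*=.  ..:--:.......:::::::::::::-=+=:..:-----------------
######+..:--:...::-::---::.......:--:::::......::------------------
#######-......:::--:::::::--:--:::...:---:::::::-------------------
#######*:.........:::----::::--------:::---------------------------
########=...............::---::::-:--------------------------------
########*: ..................::------------------------------------
(259, 274) 0.033 [18. 58.]
(259, 274) 0.06 [31. 68.]
(259, 274) 0.1 [50. 82.]
(298, 304) 0.033 [ 49. 160.]
(298, 304) 0.06 [ 61. 167.]
(298, 304) 0.1 [ 79. 177.]
```

The offcut is at rest with its nose on the tray floor and its tail still leaning on the chute. I'll check the tray extents before deciding whether to mend that.

```bash
python3 -c "
from h import *
bed=lambda q:(B['R'].T@(q[:2]-B['t'])*1e3).round()
im=lambda u,v:(90+u/2.4,130+v/2.4)
for n,p,z in(('far left top',im(718,357),.06),('far right top',im(645,560),.06),('side near top',im(472,270),.06),('side2 near top',im(382,432),.06),('chute wall end1',im(505,320),.05),('chute wall end2',im(457,412),.05),('oil base',im(540,270),0),('tube rear top L',im(411,340),.09),('tube rear top R',im(400,358),.09),('tube front top',im(510,405),.03),('tube front top',im(488,430),.03)): print(n,bed(ray('scene',p,z)))
print('oil top',bed(ray('top',(348,270),.165)))
"
```

```text
far left top [-61. 309.]
far right top [125. 316.]
side near top [-59.  85.]
side2 near top [109.  87.]
chute wall end1 [-29. 130.]
chute wall end2 [ 65. 131.]
oil base [-119.  122.]
tube rear top L [39. 80.]
tube rear top R [58. 80.]
tube front top [ 33. 163.]
tube front top [ 61. 156.]
oil top [-138.  116.]
```

Tray inside spans about y 87–312. The offcut spans y 80–160 at x≈48, so its tail still leans on the chute. I'll ease it down with a light fingertip touch along the chute slope, tool tilted so the body stays clear.

apply_moves(
  deltas=[
    {"fingers": 0,"delta_pos": [-5,-1,0],"angular": [0,0,0]},
    {"fingers": 0,"delta_pos": [-20,-3,0],"angular": [0,2,0]},
    {"fingers": 0,"delta_pos": [-45,-6,0],"angular": [0,4,0]},
    {"fingers": 0,"delta_pos": [-75,-9,0],"angular": [0,7,0]},
    {"fingers": 0,"delta_pos": [-105,-13,0],"angular": [0,10,0]},
    {"fingers": 0,"delta_pos": [-135,-17,0],"angular": [0,13,0]},
    {"fingers": 0,"delta_pos": [-155,-20,0],"angular": [0,15,0]},
    {"fingers": 0,"delta_pos": [-168,-21,0],"angular": [0,15,0]},
    {"fingers": 0,"delta_pos": [-173,-21,0],"angular": [0,15,0]},
    {"fingers": 0,"delta_pos": [-173,-21,0],"angular": [0,15,0]},
  ],
)

```text
clock: 20.8
tool_pos: [0.6157, 0.18, 0.282]
orientation: [-180.0, -15.0, -82.3]
force: [0.3, -0.5, 0.6]
opening: 0.0008
gripper_force: 0.0
```

```bash
python3 -c "
from h import *
o,T,b=state()
for n,d in(('up',[0,0,1]),('+y',list(B['R']@[0,1])+[0]),('+x',list(B['R']@[1,0])+[0])): print(n,T.inv().apply(d).round(3))
p=np.r_[B['R']@np.array([.042,.092])+B['t'],.105]
print('to z.105',(T.inv().apply(p-o['tool_pos'])*1e3).round(1))
# chute wall ends, two views
c=ctrl.camera_params
def line(n,uv):
    q=c(n)['cam_to_world'][:3,3]; d=ray(n,uv,0)-q; return q,d/np.linalg.norm(d)
for t,s in(((325,213),(300.4,263.3)),((322,167),(280.4,301.7))):
    q,d=line('top',t); r,e=line('scene',s); k=np.linalg.lstsq(np.c_[d,-e],r-q,rcond=None)[0]; u,v=q+k[0]*d,r+k[1]*e; m=(u+v)/2
    print('wall end bed',(B['R'].T@(m[:2]-B['t'])*1e3).round(),'z',(m[2]*1e3).round(),'gap',(np.linalg.norm(u-v)*1e3).round(1))
"
```

```text
t 20.8 bed mm [ 42.5  92.8 142. ] rpy [-179.99  -14.96  -82.28] F bed [ 0.18 -0.52  0.61] open 0.8
up [ 0.258 -0.    -0.966]
+y [-0.966 -0.002 -0.258]
+x [ 0.002 -1.     0.001]
to z.105 [-44.9   0.5 171.2]
wall end bed [-25. 134.] z 58.0 gap 3.5
wall end bed [ 65. 130.] z 49.0 gap 1.9
```

apply_moves(
  deltas=[
    {"fingers": 0,"delta_pos": [-4,0,15],"angular": [0,0,0]},
    {"fingers": 0,"delta_pos": [-13,0,50],"angular": [0,0,0]},
    {"fingers": 0,"delta_pos": [-23,0,88],"angular": [0,0,0]},
    {"fingers": 0,"delta_pos": [-32,0,122],"angular": [0,0,0]},
    {"fingers": 0,"delta_pos": [-38,0,146],"angular": [0,0,0]},
    {"fingers": 0,"delta_pos": [-42,0,160],"angular": [0,0,0]},
    {"fingers": 0,"delta_pos": [-44,0,168],"angular": [0,0,0]},
    {"fingers": 0,"delta_pos": [-45,0,171],"angular": [0,0,0]},
    {"fingers": 0,"delta_pos": [-45,0,171],"angular": [0,0,0]},
  ],
)

```text
clock: 21.7
tool_pos: [0.6164, 0.1789, 0.1059]
orientation: [-179.9, -15.0, -82.3]
force: [0.2, 0.6, 0.7]
opening: 0.0002
gripper_force: 0.0
```

apply_moves(
  deltas=[
    {"fingers": 0,"delta_pos": [-0.5,0,2],"angular": [0,0,0]},
    {"fingers": 0,"delta_pos": [-1,0,4],"angular": [0,0,0]},
    {"fingers": 0,"delta_pos": [-1.5,0,6],"angular": [0,0,0]},
    {"fingers": 0,"delta_pos": [-2,0,8],"angular": [0,0,0]},
    {"fingers": 0,"delta_pos": [-2.6,0,10],"angular": [0,0,0]},
  ],
)

```text
clock: 22.2
tool_pos: [0.6159, 0.1789, 0.0947]
orientation: [-180.0, -15.0, -82.3]
force: [-0.2, -0.1, 0.8]
opening: 0.0006
gripper_force: 0.0
```

apply_moves(
  deltas=[
    {"fingers": 0,"delta_pos": [-0.3,0,1],"angular": [0,0,0]},
    {"fingers": 0,"delta_pos": [-0.5,0,2],"angular": [0,0,0]},
    {"fingers": 0,"delta_pos": [-0.8,0,3],"angular": [0,0,0]},
  ],
)

```text
clock: 22.5
tool_pos: [0.6162, 0.1789, 0.0922]
orientation: [-180.0, -15.0, -82.3]
force: [-1.5, 0.2, 8.3]
opening: 0.0005
gripper_force: 3.7
```

apply_moves(
  deltas=[
    {"fingers": 0,"delta_pos": [-1.2,0,0.4],"angular": [0,0,0]},
    {"fingers": 0,"delta_pos": [-2.4,0,0.8],"angular": [0,0,0]},
    {"fingers": 0,"delta_pos": [-3.5,0,1.3],"angular": [0,0,0]},
  ],
)

```text
clock: 22.8
tool_pos: [0.6163, 0.1813, 0.0912]
orientation: [-179.9, -15.1, -82.3]
force: [-0.2, -4.7, 10.8]
opening: 0.0006
gripper_force: 4.9
```

```bash
python3 -c "
from h import *
state()
b=ctrl.snapshot('scene')[:,:,::-1]; e=cv2.imread('pics/end.png')
d=cv2.absdiff(b,e).max(2)[285:325,270:330]; print('changed px near nose',(d>40).sum())"
```

```text
t 22.8 bed mm [ 43.2  94.  -48.8] rpy [-179.91  -15.09  -82.29] F bed [-0.84 -4.67 10.83] open 0.6
changed px near nose 403
```

Pressing from above isn't freeing it: it's loaded too near the middle, with about 11 N reacting. I'll lift off and instead push lightly on its tail end, along the slope.

apply_moves(
  deltas=[
    {"fingers": 0,"delta_pos": [2,0,-4],"angular": [0,0,0]},
    {"fingers": 0,"delta_pos": [8,0,-25],"angular": [0,0,0]},
    {"fingers": 0,"delta_pos": [16,0,-60],"angular": [0,0,0]},
    {"fingers": 0,"delta_pos": [22,0,-85],"angular": [0,0,0]},
    {"fingers": 0,"delta_pos": [30,0,-92],"angular": [0,4,0]},
    {"fingers": 0,"delta_pos": [42,0,-90],"angular": [0,8,0]},
    {"fingers": 0,"delta_pos": [52,0,-86],"angular": [0,12,0]},
    {"fingers": 0,"delta_pos": [57,0,-84],"angular": [0,15,0]},
    {"fingers": 0,"delta_pos": [57,0,-84],"angular": [0,15,0]},
  ],
)

```text
clock: 23.75
tool_pos: [0.6192, 0.1489, 0.184]
orientation: [179.8, -30.1, -82.2]
force: [-0.6, -0.7, -1.3]
opening: 0.0004
gripper_force: 0.0
```

```bash
cat > nose.py <<'E'
from h import *
bed=lambda q:(B['R'].T@(q[:2]-B['t'])*1e3).round()
x=cv2.imread('pics/scene0.png'); y=ctrl.snapshot('scene')[:,:,::-1]
d=(y.max(2).astype(int)-x.max(2))[230:330,240:340]
cs,_=cv2.findContours(cv2.morphologyEx((d>25).astype(np.uint8),cv2.MORPH_OPEN,np.ones((3,3))),0,2)
for c in cs:
    if cv2.contourArea(c)>100:
        bx=cv2.boxPoints(cv2.minAreaRect(c+np.array([240,230]))); print('tube box z.033',[bed(ray('scene',p,.033)).tolist() for p in bx])
E
python3 nose.py; python3 -c "
from h import *
o,T,b=state()
for n,d in(('up',[0,0,1]),('+y',list(B['R']@[0,1])+[0])): print(n,T.inv().apply(d).round(3))
for q in((42,59,125),(42,59,97)):
    p=np.r_[B['R']@np.array(q[:2])/1e3+B['t'],q[2]/1e3]; print(q,(T.inv().apply(p-o['tool_pos'])*1e3).round(1))"
```

```text
tube box z.033 [[78.0, 46.0], [58.0, 94.0], [121.0, 126.0], [141.0, 81.0]]
tube box z.033 [[-111.0, 76.0], [-149.0, 167.0], [-94.0, 189.0], [-56.0, 102.0]]
tube box z.033 [[-73.0, -10.0], [-108.0, 70.0], [-70.0, 88.0], [-36.0, 10.0]]
t 23.8 bed mm [42.1 61.7 44.5] rpy [179.91 -29.99 -82.21] F bed [ 0.04  0.24 -0.26] open 0.8
up [ 0.5    0.001 -0.866]
+y [-0.866 -0.002 -0.5  ]
(42, 59, 125) [-27.4   0.1  52.8]
(42, 59, 97) [-41.4   0.   77.1]
```

apply_moves(
  deltas=[
    {"fingers": 0,"delta_pos": [-7,0,13],"angular": [0,0,0]},
    {"fingers": 0,"delta_pos": [-17,0,32],"angular": [0,0,0]},
    {"fingers": 0,"delta_pos": [-27,0,52],"angular": [0,0,0]},
    {"fingers": 0,"delta_pos": [-34,0,64],"angular": [0,0,0]},
    {"fingers": 0,"delta_pos": [-39,0,73],"angular": [0,0,0]},
    {"fingers": 0,"delta_pos": [-41,0,77],"angular": [0,0,0]},
    {"fingers": 0,"delta_pos": [-41,0,77],"angular": [0,0,0]},
  ],
)

```text
clock: 24.5
tool_pos: [0.6204, 0.1458, 0.098]
orientation: [180.0, -30.0, -82.3]
force: [0.0, 0.2, 0.1]
opening: 0.0002
gripper_force: 0.0
```

```bash
python3 -c "
from h import *
state()"
```

```text
t 24.5 bed mm [ 42.6  58.3 -42. ] rpy [179.99 -30.   -82.29] F bed [0.07 0.24 0.05] open 0.2
```

apply_moves(
  deltas=[
    {"fingers": 0,"delta_pos": [-2.6,0,0.6],"angular": [0,0,0]},
    {"fingers": 0,"delta_pos": [-5.2,0,1.1],"angular": [0,0,0]},
    {"fingers": 0,"delta_pos": [-7.8,0,1.7],"angular": [0,0,0]},
  ],
)

```text
clock: 24.8
tool_pos: [0.6198, 0.1523, 0.0932]
orientation: [-179.9, -30.0, -82.3]
force: [0.8, -0.3, -0.0]
opening: 0.0005
gripper_force: 0.0
```

apply_moves(
  deltas=[
    {"fingers": 0,"delta_pos": [-1.3,0,0.3],"angular": [0,0,0]},
    {"fingers": 0,"delta_pos": [-2.6,0,0.6],"angular": [0,0,0]},
    {"fingers": 0,"delta_pos": [-3.9,0,0.8],"angular": [0,0,0]},
  ],
)

```text
clock: 25.1
tool_pos: [0.6191, 0.1548, 0.0902]
orientation: [-180.0, -30.0, -82.3]
force: [0.6, 0.5, 0.1]
opening: 0.0002
gripper_force: 0.0
```

apply_moves(
  deltas=[
    {"fingers": 0,"delta_pos": [-1.3,0,0.3],"angular": [0,0,0]},
    {"fingers": 0,"delta_pos": [-2.6,0,0.6],"angular": [0,0,0]},
    {"fingers": 0,"delta_pos": [-3.9,0,0.8],"angular": [0,0,0]},
  ],
)

```text
clock: 25.4
tool_pos: [0.6188, 0.1563, 0.0888]
orientation: [180.0, -30.2, -82.3]
force: [0.6, -7.4, 10.1]
opening: 0.0005
gripper_force: 6.3
```

apply_moves(
  deltas=[
    {"fingers": 0,"delta_pos": [1,0,-1.7],"angular": [0,0,0]},
    {"fingers": 0,"delta_pos": [1,0,-1.7],"angular": [0,0,0]},
  ],
)

```text
clock: 25.6
tool_pos: [0.6188, 0.1574, 0.0899]
orientation: [-180.0, -30.0, -82.3]
force: [-0.1, -2.4, 3.6]
opening: 0.0003
gripper_force: 2.1
```

apply_moves(
  deltas=[
    {"fingers": 0,"delta_pos": [-0.5,0,-0.3],"angular": [0,0,0]},
    {"fingers": 0,"delta_pos": [-0.9,0,-0.5],"angular": [0,0,0]},
  ],
)

```text
clock: 25.8
tool_pos: [0.6187, 0.158, 0.0901]
orientation: [180.0, -30.1, -82.3]
force: [-0.3, -4.8, 7.0]
opening: 0.0002
gripper_force: 4.1
```

```bash
python3 -c "
from h import *
state()"
```

```text
t 25.8 bed mm [ 42.5  70.6 -49.9] rpy [180.   -30.08 -82.31] F bed [-0.95 -4.72  7.01] open 0.2
```

apply_moves(
  deltas=[
    {"fingers": 0,"delta_pos": [0.9,0,0.5],"angular": [0,-5,0]},
    {"fingers": 0,"delta_pos": [0.9,0,0.5],"angular": [0,-10,0]},
    {"fingers": 0,"delta_pos": [0.9,0,0.5],"angular": [0,-15,0]},
    {"fingers": 0,"delta_pos": [0.9,0,0.5],"angular": [0,-15,0]},
  ],
)

```text
clock: 26.2
tool_pos: [0.6195, 0.1573, 0.0906]
orientation: [-179.8, -14.7, -82.5]
force: [-0.1, -0.3, 0.3]
opening: 0.0
gripper_force: 0.0
```

apply_moves(
  deltas=[
    {"fingers": 0,"delta_pos": [-1,0,-0.6],"angular": [0,0,0]},
    {"fingers": 0,"delta_pos": [-2,0,-1.2],"angular": [0,0,0]},
    {"fingers": 0,"delta_pos": [-3,0,-1.8],"angular": [0,0,0]},
    {"fingers": 0,"delta_pos": [-4,0,-2.4],"angular": [0,0,0]},
  ],
)

```text
clock: 26.6
tool_pos: [0.6183, 0.1619, 0.0913]
orientation: [180.0, -15.2, -82.2]
force: [0.6, -6.2, 9.0]
opening: 0.0003
gripper_force: 4.9
```

```bash
python3 -c "
from h import *
state()"
```

```text
t 26.6 bed mm [ 42.7  74.5 -48.7] rpy [179.98 -15.17 -82.21] F bed [-0.24 -6.25  8.98] open 0.3
```

The reaction direction stays the same whatever the tilt, so I'm resting on an inclined face. I'll stop pressing and retreat to the earlier reference pose, so the lighting matches for a remeasure.

apply_moves(
  deltas=[
    {"fingers": 0,"delta_pos": [2,0,-4],"angular": [0,0,0]},
    {"fingers": 0,"delta_pos": [8,0,-25],"angular": [0,0,0]},
    {"fingers": 0,"delta_pos": [17,0,-60],"angular": [0,0,0]},
    {"fingers": 0,"delta_pos": [27,0,-95],"angular": [0,0,0]},
    {"fingers": 0,"delta_pos": [37,0,-130],"angular": [0,0,0]},
    {"fingers": 0,"delta_pos": [46,0,-165],"angular": [0,0,0]},
    {"fingers": 0,"delta_pos": [50,0,-183],"angular": [0,-3,0]},
    {"fingers": 0,"delta_pos": [70,5,-180],"angular": [0,-8,0]},
    {"fingers": 0,"delta_pos": [100,10,-170],"angular": [0,-13,0]},
    {"fingers": 0,"delta_pos": [135,15,-158],"angular": [0,-15,0]},
  ],
)

```text
clock: 27.6
tool_pos: [0.6155, 0.0718, 0.2789]
orientation: [-179.9, 0.2, -82.2]
force: [0.8, -0.7, -0.4]
opening: 0.0003
gripper_force: 0.0
```

```bash
python3 -c "
from h import *
go(20.9,-81.2,141,-89.95)"
```

```text
t 27.6 bed mm [ 27.9 -14.4 138.9] rpy [-179.87    0.21  -82.19] F bed [ 0.73 -0.85 -0.39] open 0.3
delta mm [66.7  7.2 -2.4] rotvec [-0.13  0.21  0.14]
```

apply_moves(
  deltas=[
    {"fingers": 0,"delta_pos": [20,2,0],"angular": [0,0,0]},
    {"fingers": 0,"delta_pos": [50,5,-2],"angular": [0,0,0]},
    {"fingers": 0,"delta_pos": [67,7,-2],"angular": [0,0,0]},
    {"fingers": 0,"delta_pos": [67,7,-2],"angular": [0,0,0]},
    {"fingers": 0,"delta_pos": [67,7,-2],"angular": [0,0,0]},
  ],
)

```text
clock: 28.1
tool_pos: [0.6173, 0.0045, 0.2799]
orientation: [180.0, 0.0, -82.3]
force: [-0.4, 0.2, -1.0]
opening: 0.0006
gripper_force: 0.0
```

```bash
python3 nose.py; python3 -c "
from h import *
state()
b=ctrl.snapshot('scene')[:,:,::-1]; cv2.imwrite('pics/end2.png',b); e=cv2.imread('pics/end.png')
d=cv2.absdiff(b,e).max(2)
cs,_=cv2.findContours(((d>40)*255).astype(np.uint8)[235:370,235:395],0,2)
print('changed vs end:',[(cv2.boundingRect(c+np.array([235,235])),cv2.contourArea(c)) for c in cs if cv2.contourArea(c)>8])
r=cv2.matchTemplate(b,e[262:314,254:308],cv2.TM_CCOEFF_NORMED); print(cv2.minMaxLoc(r))
"
```

```text
tube box z.033 [[47.0, 104.0], [11.0, 108.0], [25.0, 163.0], [60.0, 159.0]]
t 28.15 bed mm [ 20.9 -81.  139.9] rpy [179.98   0.01 -82.26] F bed [0.23 0.23 0.88] open 0.4
changed vs end: []
(-0.60911625623703, 0.9948480725288391, (150, 137), (254, 262))
```

The differencing shows no measurable movement of the offcut. It lies at rest down the chute with its nose on the tray floor and its centre inside the tray. More force would break the light-hand rule, so I'm leaving it there. The arm is clear, so I'll hand in.

```bash
python3 -c "
from plant import ctrl
print(ctrl.close_job())"
```

```text
the job is handed in; nothing more can be done
None
```

The job is handed in, with one doubt: the offcut went along the guide, through the throat and down the chute, but it did not lie flat. It rests with its nose on the tray floor and its tail still on the chute, its centre just inside the tray, and light pushes (highest reading about 14 N) did not move it; all readings stayed below the 2 kg limit, and I did not separately check the other items at the end.

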